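Clamp the tall canister shut

TASK

The tall clip-top canister has just been filled and its lid is resting on the seal: swing its wire clasp down over centre until it snaps home and clamps the lid shut. The short canister is still in use, so leave its clasp open.

Things in the scene. Friction and masses are not known exactly. Their poses are not given: they have to be found in the camera images.
- tall_jar: the taller of two round white ceramic clip-top canisters with pale wooden lid and steel wire clasp; 90 mm across, 158 mm high over the lid; heavy, does not move. Origin: centre of its underside; z up; the clasp is on its own -x side (front), the lid's hinge on +x. The clasp's hinge axis runs along the jar's y, 52 mm from the jar's axis along -x, 132 mm up
- tall_plate (a point): middle of the thumb plate at the end of the tall jar's clasp, 50 mm from the clasp's hinge axis: flat steel, 26 mm along the lever, 34 mm across, 4 mm thick; moves with the clasp
- tall_clasp (a joint): angle of the tall jar's clasp, rad. 0: open (start), lever sticks out in front, 0.70 above level; 0.70 level; 2.0: clamped, hanging 1.30 below level close to the jar; stops at both ends. Sprung over centre: below 0.87 it springs back to 0, beyond 0.87 it snaps to 2.0 by itself. Pressing the plate down takes about 6 N at first, less toward centre. It draws the lid's raised front 6 mm down
- short_clasp (a joint): angle of the clasp of the other, shorter canister (same kind, 90 mm across but only 103 mm high over the lid, which does not move either); same meaning: 0 open (at the start, and to stay so), 2.0 clamped

How it is judged:
By the outcome, as a careful person would: the job done as asked, in the order asked, and still so for the second after the job is handed in, with the robot touching nothing.
It also fails if it takes over 34 s, if anything falls off the work surface, if the arm or the gripper's body presses on something with over 40 N, if the wrist force passes 120 N, or if a joint passes its speed limit or range.

ROBOT

A 7-joint arm with a two-finger parallel gripper is mounted at the origin on a cart in front of the work surface, level with it; the furniture and walls round the work are solid. World frame = base frame: x ahead of the robot, y to its left, z up, the work surface at z = 0. Lengths are in m, angles in rad, forces in N, time in s.
With the tool pointing down it reaches from about 0.4 to 0.85 m from the base axis. Payload 6.9 kg.
Tool frame: the origin (TCP) lies at the very end of the fingers, on their centre line; the grasp point (between the pads) lies 19 mm behind it; z points along the fingers, y is the line along which they close (so a half turn about z gives the same grasp; the last joint's range is limited). The gripper opens to 85 mm and grips with 20 to 120 N. Pads are 22 mm wide; open, the fingers measure 114 mm over their backs; the gripper's body (76 mm by 85 mm) begins 54 mm behind the grasp point. The pads swing forward as they close: fully open they stand 13 mm farther back than shut.
Start: joints at [1.29, 0.507, -0.238, 1.5, 0.126, 1.149, -0.155], TCP at [0.235, -0.579, 0.231] pointing down, gripper open.
Joint ranges: [-3.08, 3.08], [-0.24, 2.05], [-1.43, 1.35], [0, 2.5], [-1.52, 4.66], [0.17, 1.96], [-2.89, 2.89]. Speed limits (rad/s): [2.39, 2.39, 3.14, 3.14, 3.14, 3.14, 3.14].

INTERFACE

Orientations are given as a unit quaternion [x, y, z, w].
In Python, from station import * gives the robot as it stands.
- The arm moves only by the tool arm_command, never from a script. Its argument "series" is a list of rows, each a list of 2 entries, a list of its own where there are three numbers: the shift along the world's x, y, z in m, then the turn about the world's z in degrees. In form: [[[dx, dy, dz], turn], ...]. A call has 1 to 12 rows; each row shifts and turns the commanded pose from where the row before left it; what a row does not reach is not made up. A row lasts 1/12 s, in which the tool goes at most 41.7 mm and 7.16 degrees, less where a joint would pass 70% of its speed; a pose out of reach is approached as far as the arm can. A call is refused whole if a number of a shift passes 0.0417 or a number of a turn 7.16, either way. A call with a gripper value outside its range is refused whole. "grip" is the opening, from 0 (shut) to 1 (fully open), set as the call begins (left out, the last holds). The fingers move at their own pace and stop on an object; "force" is the grip in N (left out, the last holds). Time passes only in rows, so rows that do not move let the fingers close. It gives the time, the measured TCP pose, the force, the opening and the grip force at its end, in the units of the state.
- read_state(): the state, without advancing time (a new reading comes with each control period).
- camera(name): name is "scene" or "top" or "wrist"; returns (picture, depth): 400x640x3 uint8, red, green, blue; 400x640 float32, m along the optical axis (not along the pixel's ray), 0 where there is no reading.
- camera_params(name): a dict with "K" (3x3 intrinsics, pixels), "R" (3x3) and "t" (3): a world point X has camera coordinates R X + t. Camera axes: x right, y down, z forward; pixel columns grow to the right and rows downward; lengths in m; the calibration is good to about 2 mm. A picture is of the moment at which its call begins: read the wrist's pose just before it. camera_params takes no time and is no camera call; for the wrist camera it gives the pose at the moment of the call.
- sign_off(): hands the job in; it is judged then, once.
The state is a dict: "time_s": time; "joint_positions": joint angles; "qd": joint speeds; "tau": joint torques, N m; "eef_pos": TCP position; "tcp_rot": TCP orientation; "force": force on the tool from outside, world axes, zero at the start; "moment": the same for the moment, N m; "finger_gap": finger opening in m; "grip_force": force on a finger pad.
Only numpy, scipy, OpenCV 4.12 (cv2) and the standard library are available. Lean on these libraries where they do the work, as an engineer would, in place of code of your own. Each camera call takes 0.05 s, during which the arm holds its last target. There are 200 camera calls.

## Working session

There is one attempt and no reset: what is moved stays moved. The work goes in short steps, Python scripts to look and compute and a tool call to move; the robot and the scene stay as the last step left them, time stands still between calls to the robot, and variables do not carry over. Pictures are saved under pics/ and viewed, at most 10 in all, crops included, and the job is handed in when it is done.

Besides the shell and the picture viewer there is one more tool, called after "Call:" as name(argument=value, ...), one argument or row to a line, values as JSON. arm_command: Moves the arm, as the interface text tells. Its arguments: {"type":"object","properties":{"series":{"type":"array","items":{"type":"array"}},"grip":{"type":"number"},"force":{"type":"number"}},"required":["series"]}

```bash
mkdir -p pics
python3 - <<'E'
from station import *
import cv2,numpy as np
for n in("scene","top"):
    p,d=camera(n); np.savez(n,p=p,d=d,**camera_params(n)); cv2.imwrite(f"pics/{n}.png",p[:,:,::-1])
print(read_state())
E
```

```text
{'time_s': 0.1, 'joint_positions': array([ 1.29049439,  0.508229  , -0.23753014,  1.50103777,  0.12568552,
        1.14892205, -0.15480019]), 'qd': array([-9.60305290e-05, -1.67126104e-03, -1.53772885e-03, -1.49514249e-03,
       -1.86761312e-03,  1.51341989e-03, -7.55814603e-04]), 'tau': array([-5.38882116e-03, -6.21835470e+01, -2.19464354e+00, -2.50204664e+01,
        1.25744918e-02,  7.89321464e-03,  9.24109736e-05]), 'eef_pos': array([ 0.23494988, -0.57865982,  0.23053025]), 'tcp_rot': array([ 9.81451437e-01,  1.91709232e-01, -1.65690961e-04, -7.87637620e-04]), 'force': array([0.22006372, 0.56804639, 0.18671412]), 'moment': array([-0.03594881,  0.03556956,  0.00438655]), 'grip_force': 0.0, 'finger_gap': 0.08548277723688864}
```

View pics/scene.png

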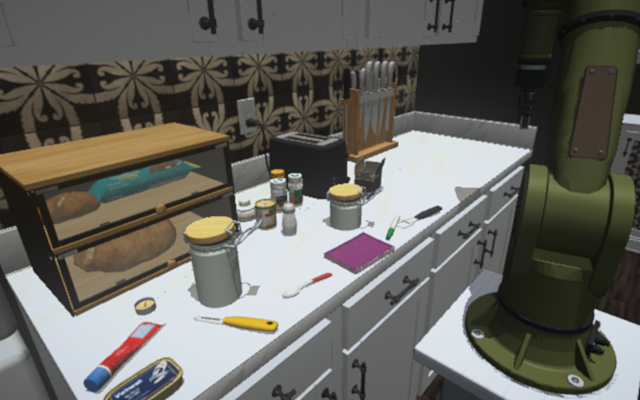

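View pics/top.png

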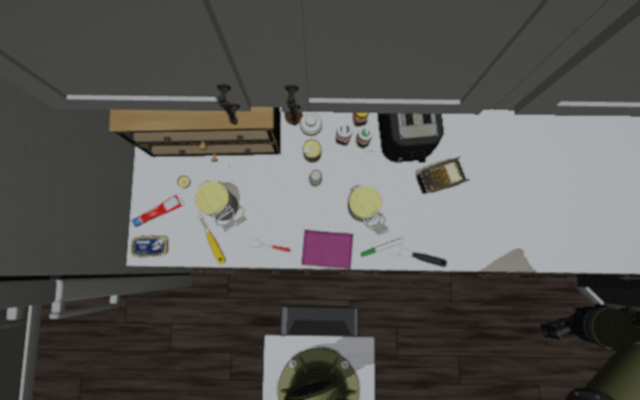

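The scene view shows the tall jar at (215,260), its lid at (212,230) and its clasp pointing right to about (255,220). The short jar is at (345,205). In the top view, the tall lid is at (213,196) with its clasp toward (232,213), and the short lid is at (365,203).

```bash
cat > h.py <<'E'
import numpy as np,cv2
def load(n): return np.load(n+".npz")
def cloud(z):
    K,R,t,d=z["K"],z["R"],z["t"],z["d"]
    v,u=np.indices(d.shape); c=np.stack([(u-K[0,2])/K[0,0]*d,(v-K[1,2])/K[1,1]*d,d],-1)
    W=(c-t)@R; W[d==0]=np.nan
    return W
E
python3 - <<'E'
from h import *
for n,(x,y) in (("top",(180,160)),("scene",(170,190))):
    z=load(n);W=cloud(z)
    hsv=cv2.cvtColor(z["p"],cv2.COLOR_RGB2HSV)
    m=((hsv[...,0]>15)&(hsv[...,0]<35)&(hsv[...,1]>70)).astype(np.uint8)
    k,l,s,c=cv2.connectedComponentsWithStats(m)
    for i in range(1,k):
        if s[i,4]>150:
            q=W[l==i]; print(n,c[i].round(),s[i,4],np.nanmedian(q,0).round(3),np.nanmin(q,0).round(3),np.nanmax(q,0).round(3))
    print("cam",(-z["R"].T@z["t"]).round(3), z["K"][0,0])
    im=cv2.resize(z["p"][y:y+100,x:x+130],None,fx=6,fy=6,interpolation=cv2.INTER_CUBIC)
    cv2.imwrite(f"pics/{n}_c.png",im[:,:,::-1])
    # points raised in front of the tall jar
    if n=="top":
        print(W[np.arange(190,236,3)][:,np.arange(205,250,3)][...,2].round(3))
E
```

```text
top [197. 129.] 5842 [0.689 0.322 0.276] [0.619 0.118 0.012] [0.778 0.615 0.592]
top [313. 150.] 198 [0.686 0.02  0.068] [0.666 0.002 0.02 ] [0.72  0.052 0.078]
top [440. 177.] 317 [ 0.615 -0.351  0.059] [ 0.574 -0.385  0.036] [ 0.652 -0.319  0.093]
top [212. 197.] 763 [0.53  0.293 0.16 ] [0.484 0.247 0.125] [0.569 0.335 0.168]
top [364. 201.] 717 [ 0.533 -0.123  0.106] [ 0.488 -0.169  0.068] [ 0.574 -0.081  0.115]
top [215. 248.] 235 [0.397 0.308 0.015] [0.356 0.281 0.006] [0.448 0.339 0.024]
top [618. 358.] 2694 [ 0.208 -0.462  0.657] [-0.129 -1.438 -0.918] [ 0.276 -0.384  0.712]
top [321. 376.] 1905 [ 0.065 -0.011  0.028] [-0.023 -0.114  0.004] [0.113 0.106 0.316]
cam [3.390e-01 1.000e-03 1.365e+00] 453.6632208014927
[[ 0.165  0.157  0.159  0.162  0.161  0.161  0.161  0.163 -0.001 -0.
  -0.002  0.002 -0.001  0.003  0.001]
 [ 0.162  0.16   0.158  0.159  0.162  0.156  0.158  0.164  0.123 -0.005
     nan -0.001  0.     0.001  0.003]
 [ 0.162  0.157  0.161  0.16   0.162  0.159  0.16   0.162  0.129  0.084
   0.003  0.003 -0.003  0.001 -0.002]
 [ 0.162  0.163  0.157  0.158  0.161  0.157
[... 1706 characters left out ...]
-0.013 -0.046  0.398] [ 0.026 -0.013  0.447]
scene [362. 138.] 609 [ 0.87  -0.61   0.058] [ 0.644 -0.895  0.01 ] [ 0.904 -0.276  0.246]
scene [107. 177.] 14261 [0.688 0.396 0.271] [ 0.655 -0.065  0.025] [0.976 0.534 0.299]
scene [345. 191.] 434 [ 0.526 -0.114  0.104] [ 0.485 -0.387 -0.   ] [ 0.703 -0.077  0.109]
scene [143. 252.] 5661 [0.68  0.372 0.098] [0.48  0.144 0.006] [0.92  0.523 0.163]
scene [251. 323.] 561 [0.396 0.316 0.014] [ 0.353  0.277 -0.003] [0.462 0.345 0.018]
scene [549. 361.] 3678 [-0.037  0.073  0.013] [-0.115 -0.045  0.002] [0.073 0.118 0.073]
scene [150. 379.] 396 [0.422 0.492 0.022] [ 0.368  0.456 -0.001] [0.459 0.558 0.026]
cam [-0.073  0.626  0.496] 376.8153546631307
```

View pics/top_c.png

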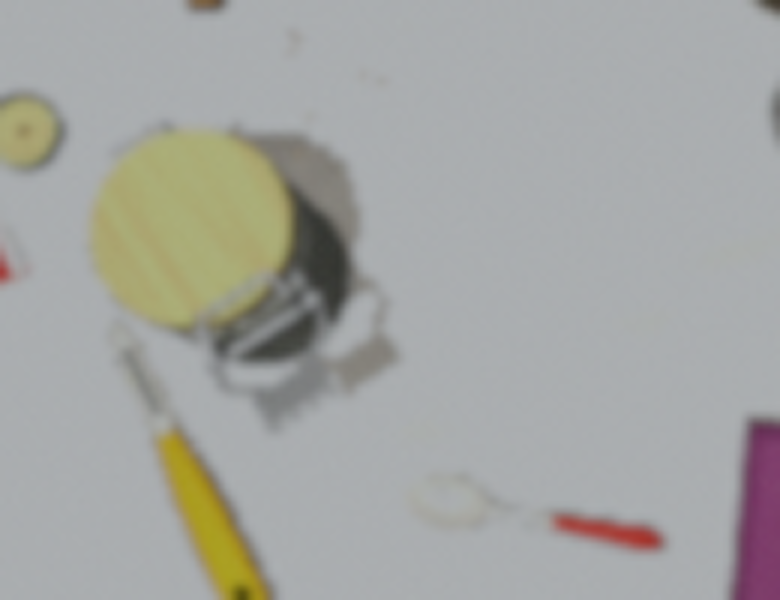

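View pics/scene_c.png

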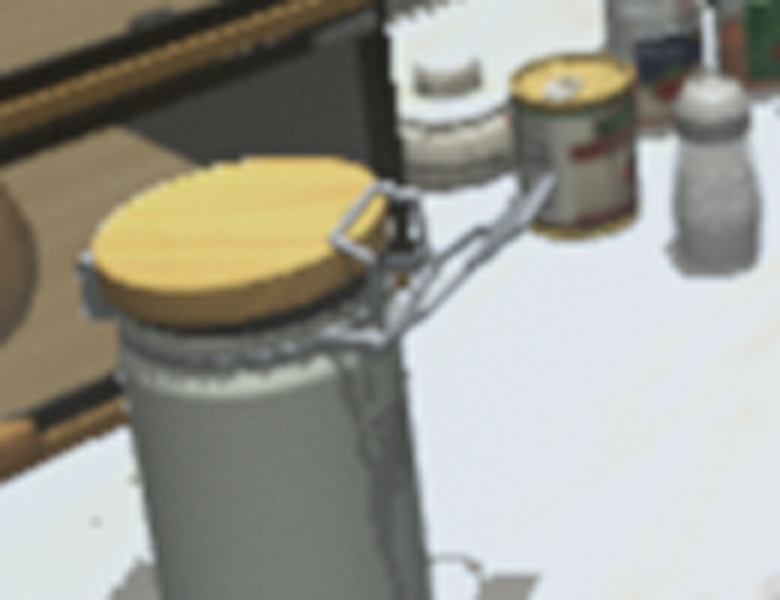

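In the top crop the plate is the grey rectangle at (292,390), which is full-image (229,225). Its shadow lies beside it at (367,362). The scene crop shows the lever raised toward the right.

Run:
```python
from h import *
z=load("top");W=cloud(z)
P=W[180:236,190:250].reshape(-1,3)
lid=W[185:210,196:230].reshape(-1,3); lid=lid[(lid[:,2]>.15)&(lid[:,2]<.175)]
hsv=cv2.cvtColor(z["p"],cv2.COLOR_RGB2HSV)
m=((hsv[...,0]>15)&(hsv[...,0]<35)&(hsv[...,1]>70))
m[:, :190]=0;m[:,250:]=0;m[:175]=0;m[222:]=0
c,_=cv2.findContours(m.astype(np.uint8),0,2);c=max(c,key=cv2.contourArea)
q=W[m&(W[...,2]>.15)];(cx,cy),r=cv2.minEnclosingCircle(q[:,:2].astype(np.float32));print("lid",cx,cy,r,q[:,2].mean())
s=W[219:233,222:236].reshape(-1,3);s=s[s[:,2]>.14];print("plate",len(s),s.mean(0),s.min(0),s.max(0))
b=cv2.minAreaRect(s[:,:2].astype(np.float32));print(b)
d=s.mean(0)[:2]-[cx,cy];print(np.hypot(*d),np.degrees(np.arctan2(d[1],d[0])))
w=np.linalg.eigh(np.cov(s.T));print(w)
# short plate too
```

```text
lid 0.5282140970230103 0.2912883460521698 0.04443174600601196 0.16013923331536176
plate 91 [0.45439059 0.24208609 0.16583905] [0.43778337 0.22307618 0.1524396 ] [0.47127247 0.26157078 0.17698576]
((0.4556039273738861, 0.2423020452260971), (0.023876048624515533, 0.033434756100177765), 32.491416931152344)
0.0887173736714927 -146.317137917848
EighResult(eigenvalues=array([2.47853817e-06, 7.16464193e-05, 1.03254379e-04]), eigenvectors=array([[-0.53214592,  0.70083494,  0.47502748],
       [-0.36705422,  0.31462596, -0.87537518],
       [-0.76294949, -0.64018817,  0.0898175 ]]))
```

Measured plate centre is 89 mm from the jar axis at z 0.166, against an expected 90 mm and 0.164. The clasp points at about -146.5° and its hinge is near (0.485, 0.263, 0.132). I'll press straight down with the shut fingers about 43 mm in front of the hinge, at (0.449, 0.239).

Call:
arm_command(
  series=[
    [[0.012, 0.016, 0.003], 3.8],
    [[0.024, 0.032, 0.003], 3.8],
    [[0.024, 0.032, 0.003], 3.8],
    [[0.024, 0.032, 0.003], 0],
    [[0.024, 0.032, 0.003], 0],
    [[0.024, 0.032, 0.003], 0],
    [[0.024, 0.032, 0.003], 0],
    [[0.024, 0.032, 0.003], 0],
    [[0.024, 0.032, 0.003], 0],
    [[0.01, 0.036, 0.003], 0],
    [[0, 0.038, 0], 0],
    [[0, 0.038, 0], 0],
  ],
  grip=0,
)

```text
time_s: 1.1
eef_pos: [0.4495, -0.193, 0.261]
tcp_rot: [0.957, 0.289, -0.0, -0.0]
force: [0.3, 0.6, 0.0]
finger_gap: 0.0
grip_force: 0.0
```

Call:
arm_command(
  series=[
    [[0, 0.038, 0], 0],
    [[0, 0.038, 0], 0],
    [[0, 0.038, 0], 0],
    [[0, 0.038, 0], 0],
    [[0, 0.038, 0], 0],
    [[0, 0.038, 0], 0],
    [[0, 0.038, 0], 0],
    [[0, 0.038, 0], 0],
    [[0, 0.038, 0], 0],
    [[0, 0.02, 0], 0],
    [[0, 0, 0], 0],
    [[0, 0, 0], 0],
  ],
)

```text
time_s: 2.1
eef_pos: [0.4487, 0.168, 0.2609]
tcp_rot: [0.957, 0.29, -0.0, -0.0]
force: [-0.4, -0.8, 0.3]
finger_gap: 0.0002
grip_force: 0.0
```

Next I move over the plate and descend to about 0.185, then check with the wrist camera.

Call:
arm_command(
  series=[
    [[0, 0.02, 0], 0],
    [[0, 0.03, 0], 0],
    [[0, 0.021, 0], 0],
    [[0, 0, -0.02], 0],
    [[0, 0, -0.03], 0],
    [[0, 0, -0.02], 0],
    [[0, 0, 0], 0],
    [[0, 0, 0], 0],
  ],
)

```text
time_s: 2.77
eef_pos: [0.4491, 0.2363, 0.1908]
tcp_rot: [0.958, 0.287, -0.001, 0.0]
force: [0.6, -0.3, 0.6]
finger_gap: -0.0001
grip_force: 0.0
```

Run:
```python
from station import *
import cv2,numpy as np
ims=[]
for n in("wrist","scene"):
    p,d=camera(n); ims.append(p)
a=cv2.resize(ims[0],None,fx=.9,fy=.9); b=cv2.resize(ims[1][150:270,150:310],None,fx=1.33*1.33,fy=1.33*1.33)
o=np.zeros((600,576,3),np.uint8);o[:360]=a;o[360:360+b.shape[0],:b.shape[1]]=b
cv2.imwrite("pics/chk.png",o[:,:,::-1]);print(read_state()["eef_pos"])
```

```text
[0.45001494 0.23758999 0.19248084]
```

View pics/chk.png

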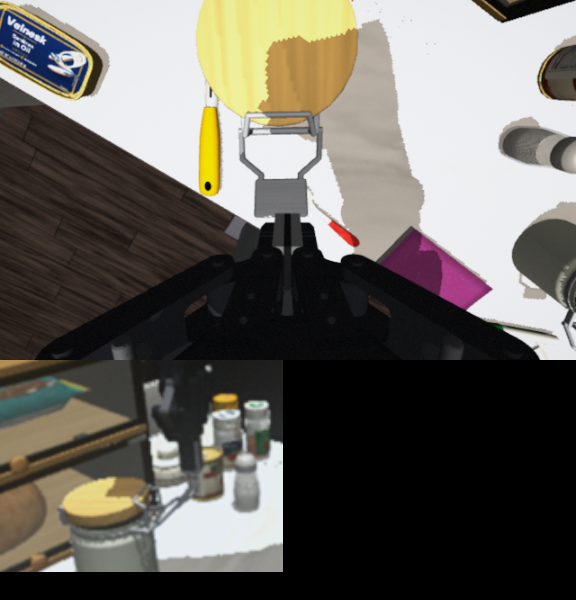

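The fingertips line up laterally with the plate: plate centre (281,197), tip (288,215) in the wrist view. I'm pressing straight down now.

Call:
arm_command(
  series=[
    [[0, 0, -0.01], 0],
    [[0, 0, -0.01], 0],
    [[0, 0, -0.008], 0],
    [[0, 0, -0.008], 0],
    [[0, 0, -0.008], 0],
    [[0, 0, -0.008], 0],
    [[0, 0, -0.008], 0],
  ],
)

```text
time_s: 3.45
eef_pos: [0.4488, 0.2375, 0.1306]
tcp_rot: [0.958, 0.288, -0.0, 0.0]
force: [-1.6, -1.1, 4.8]
finger_gap: 0.0001
grip_force: 2.3
```

Call:
arm_command(
  series=[
    [[0, 0, -0.006], 0],
    [[0, 0, -0.006], 0],
    [[0, 0, -0.006], 0],
    [[0, 0, 0], 0],
    [[0, 0, 0], 0],
    [[0, 0, 0], 0],
  ],
)

```text
time_s: 3.95
eef_pos: [0.4492, 0.2381, 0.1133]
tcp_rot: [0.958, 0.288, -0.0, -0.0]
force: [-0.7, 0.0, 0.5]
finger_gap: 0.0002
grip_force: 0.0
```

Run:
```python
from station import *
import cv2,numpy as np
p,d=camera("wrist");b,_=camera("scene")
a=cv2.resize(p,None,fx=.9,fy=.9); b=cv2.resize(b[150:270,150:310],None,fx=2,fy=2)
o=np.zeros((600,576,3),np.uint8);o[:360]=a;o[360:,:320]=b
cv2.imwrite("pics/chk2.png",o[:,:,::-1]);print(read_state()["force"])
```

```text
[-0.39234638 -0.94481761  0.5483282 ]
```

View pics/chk2.png

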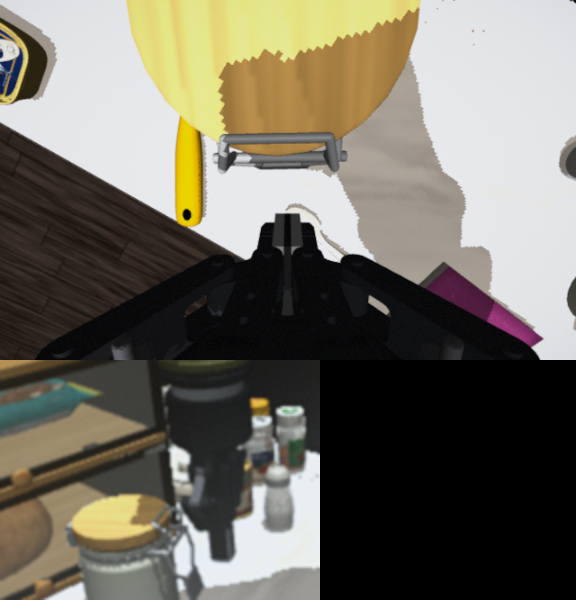

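The clasp has snapped home. In the scene crop the plate hangs beside the jar at about (190,580), and the wrist view shows nothing left under the fingers at (288,215). I'll back off upward.

Call:
arm_command(
  series=[
    [[0, 0, 0.02], 0],
    [[0, 0, 0.03], 0],
    [[0, 0, 0.03], 0],
    [[0, 0, 0.03], 0],
    [[0, -0.02, 0.02], 0],
    [[0, -0.03, 0], 0],
    [[0, -0.03, 0], 0],
    [[0, -0.03, 0], 0],
    [[0, -0.02, 0], 0],
    [[0, 0, 0], 0],
    [[0, 0, 0], 0],
    [[0, 0, 0], 0],
  ],
)

```text
time_s: 5.05
eef_pos: [0.4492, 0.1087, 0.2436]
tcp_rot: [0.958, 0.288, 0.0, -0.0]
force: [-0.8, -0.5, -0.3]
finger_gap: -0.0
grip_force: 0.0
```

Run:
```python
from station import *
import cv2,numpy as np
b,_=camera("scene")
cv2.imwrite("pics/end.png",cv2.resize(b[150:310,150:400],None,fx=3,fy=3)[:,:,::-1]);print(read_state()["force"],read_state()["time_s"])
```

```text
[ 0.32145141 -0.186677   -0.28621796] 5.1
```

View pics/end.png

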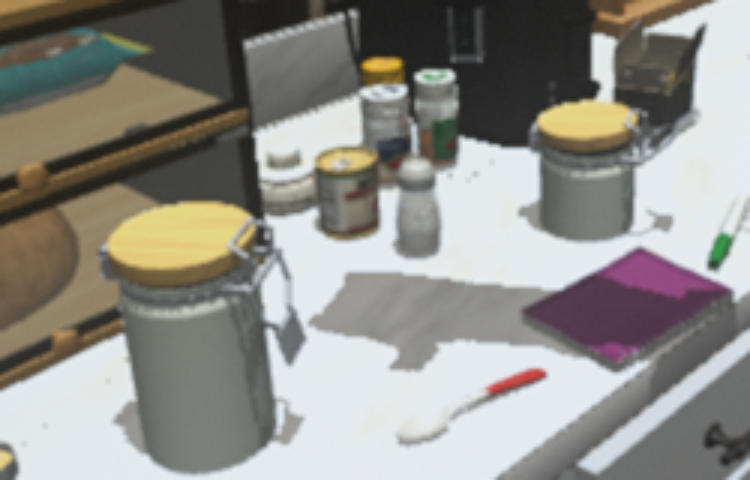

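The tall clasp hangs down, with its plate at (288,335) in the crop, and the short clasp is still raised at (670,135). One quick check: does the plate's position match 2.0 rad?

Run:
```python
from h import *
z=load("scene");u=np.array([-.834,-.552])
for a in(1.2,1.6,1.8,2.0):
    r=.052+.05*np.cos(a-.7);X=np.r_[np.array([.528,.291])+r*u,.132-.05*np.sin(a-.7)]
    c=z["K"]@(z["R"]@X+z["t"]);print(a,((c[:2]/c[2]-[150,150])*3).round())
```

```text
1.2 [336. 305.]
1.6 [319. 324.]
1.8 [307. 330.]
2.0 [294. 334.]
```

The plate matches 2.0 rad to within a few pixels, so the clasp is clamped.

```bash
python3 -c "
from station import *
print(sign_off())"
```

```text
the job is handed in; nothing more can be done
None
```

The tall canister's clasp has snapped home at about 2.0 rad and clamps the lid; the short canister's clasp is still open, and the job was handed in at about 5 s with the robot clear of everything.

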